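# Put the washed flowerpots away in their stacks

## Robot

A 6-joint arm with a two-finger parallel gripper is mounted at the origin on the work surface. World frame = base frame: x ahead of the robot, y to its left, z up, the work surface at z = 0. Lengths are in m, angles in degrees, forces in N, time in s.
With the tool pointing down it reaches from about 0.3 to 0.85 m from the base axis. Payload 5.4 kg.
Tool frame: the origin (TCP) lies on the centre line of the jaws, within the pads' length; the fingertips stand 17 mm ahead of it and the grasp point (between the pads) lies 2 mm behind it; z points along the fingers, y is the line along which they close (so a half turn about z gives the same grasp; the last joint's range is limited). The gripper opens to 85 mm and grips with 20 to 120 N. Pads are 22 mm wide; open, the fingers measure 114 mm over their backs; the gripper's body (76 mm by 85 mm) begins 54 mm behind the grasp point. The pads swing forward as they close: fully open they stand 13 mm farther back than shut.
Start: joints at [-80.907, 9.076, 91.501, -0, 79.423, -12.038], TCP at [0.207, -0.536, 0.248] pointing down, gripper open.
Joint ranges: [-166.64, 166.64], [-54.1, 131.32], [10.49, 154.53], [-73.88, 253.88], [9.74, 151.15], [-171.62, 171.62]. Speed limits (degrees/s): [147.25, 147.25, 180, 180, 180, 180].

## Interface

Orientations are given as a 3x3 rotation matrix whose columns are the frame's x, y, z axes.
In Python, from cell import ctrl, eyes, boxes_of, trace gives the robot as it stands. Calls block until the motion is done:
- ctrl.move_ptp(position, orientation): joint-space move of the TCP to a pose.
- ctrl.movel(position, rot=None, rate=0.15, contact_N=None): straight line of the TCP; rot=None keeps the orientation; rate is the mean speed in m/s. With contact_N (N) it stops when the force on the tool has changed by that much, and returns True; else False.
- ctrl.move_joints(angles): joint-space move.
- ctrl.gripper_to(opening, f_grip=None): finger opening in m; f_grip is the grip in N (None keeps the last); returns when the fingers have stopped.
- ctrl.wait(seconds).
- ctrl.solve_ik(position, orientation): joint angles nearest the present ones, or None.
- eyes.capture(name): name is "side" or "top"; returns a dict with "img" (400x640x3 uint8, red, green, blue), "fov_y" (degrees; the focal length in pixels is half the picture's height over the tangent of half this angle, whatever the lens; pixels are square), "cx", "cy" (the principal point, pixels), "R" (3x3) and "t" (3): a world point X has camera coordinates R X + t. Camera axes: x right, y down, z forward; pixel columns grow to the right and rows downward; lengths in m; the calibration is good to about 2 mm. A picture is of the moment at which its call begins. There is no depth.
A pose or a line that the arm cannot do raises ctrl.MotionError and nothing moves.
- ctrl.sign_off(): hands the job in; it is judged then, once.
Trained networks look in the newest picture that a camera, given by its name, has taken for a name from the list of things; names that differ only in an ending like _2 or _b are one class to them, and where a whole thing is asked for, a point or a joint stands for the part that bears it (a point fixed in the world has none). Each returns a list of dicts, best first, with "confidence" (0 to 1); they miss things now and then, are a little off and sometimes report something else, mostly with a low value. They report only what shows in the picture. A call takes as long as a camera call. They do not tell look-alikes from the thing itself.
- boxes_of(camera, thing): "point" ([x, y, z] in m, in world coordinates, good to about 4 mm: the middle of the surface that is visible of it).
- trace(camera, thing): "mask" (400x640 bool, what is visible of it).
Readings, each from a call of its own:
- ctrl.read_t(): time.
- ctrl.read_qpos(): joint angles.
- ctrl.read_dq(): joint speeds.
- ctrl.read_joint_torque(): joint torques, N m.
- ctrl.read_tool_pos(): TCP position.
- ctrl.read_eef_rot(): TCP orientation.
- ctrl.read_force(): force on the tool from outside, world axes, zero at the start.
- ctrl.read_ft_torque(): the same for the moment, N m.
- ctrl.read_opening(): finger opening in m.
- ctrl.read_gripper_force(): force on a finger pad.
Only numpy, scipy, OpenCV 4.12 (cv2) and the standard library are available. Lean on these libraries where they do the work, as an engineer would, in place of code of your own. Each camera call takes 0.05 s, during which the arm holds its last target. There are 200 camera calls.

## Task

The four washed clay flowerpots standing in a row on the wire drying rack belong in the timber pot rack, where the stacks stand in an order of their own: move each pot across and nest it, upright and fully home, in the stack of its own shape and size. Clay breaks, so lower the pots in rather than dropping them and knock nothing over; leave the stacks standing at their places in the rack, and leave the trowel and the spray can alone.

Things in the scene. Friction and masses are not known exactly. Their poses are not given: they have to be found in the camera images.
- wide_pot: Single clay pot on the wire drying rack (deck 36 mm high, row along y, pitch 105 mm); the widest: round, 70 mm across the collar, 62 mm high, collar 20 mm high, foot 39 mm across. Hollow, tapered; the collar stands out and will rest on the rim below. Grip from above across the collar, its upper 14 mm only. Origin: centre of underside, z up.
- wide_stack: Two nested pots like wide_pot, loose in the timber pot rack (deck 36 mm high, row along y, pitch 105 mm); 82 mm high, open top. The pot enters with 2 mm play all round and is home when its collar rests on the stack's rim, its underside 40 mm above the stack's. Origin: centre of underside, z up.
- thumb_pot: Single clay pot on the wire drying rack (deck 36 mm high, row along y, pitch 105 mm); the smallest: round, 48 mm across the collar, 48 mm high, collar 17 mm high, foot 25 mm across. Hollow, tapered; the collar stands out and will rest on the rim below. Grip from above across the collar, its upper 13 mm only. Origin: centre of underside, z up.
- thumb_stack: Two nested pots like thumb_pot, loose in the timber pot rack (deck 36 mm high, row along y, pitch 105 mm); 65 mm high, open top. The pot enters with 2 mm play all round and is home when its collar rests on the stack's rim, its underside 34 mm above the stack's. Origin: centre of underside, z up.
- square_pot: Single clay pot on the wire drying rack (deck 36 mm high, row along y, pitch 105 mm); the only square one: 58 x 58 mm over the collar, 58 mm high, collar 18 mm high, foot 34 mm square; x, y square to its sides. Hollow, tapered; the collar stands out and will rest on the rim below. Grip from above across the collar, its upper 14 mm only. Origin: centre of underside, z up.
- square_stack: Two nested pots like square_pot, loose in the timber pot rack (deck 36 mm high, row along y, pitch 105 mm); 76 mm high, open top. The pot enters with 2 mm play all round and is home when its collar rests on the stack's rim, its underside 36 mm above the stack's. Origin: centre of underside, z up; x, y square to its sides; the pot enters only with sides parallel (3 degrees).
- tall_pot: Single clay pot on the wire drying rack (deck 36 mm high, row along y, pitch 105 mm); the tall narrow one: round, 57 mm across the collar, 82 mm high, collar 22 mm high, foot 30 mm across. Hollow, tapered; the collar stands out and will rest on the rim below. Grip from above across the collar, its upper 14 mm only. Origin: centre of underside, z up.
- tall_stack: Two nested pots like tall_pot, loose in the timber pot rack (deck 36 mm high, row along y, pitch 105 mm); 104 mm high, open top. The pot enters with 2 mm play all round and is home when its collar rests on the stack's rim, its underside 44 mm above the stack's. Origin: centre of underside, z up.
- trowel: Bystander: steel hand trowel with a wooden handle, 290 mm long, 70 mm wide, lying on the bench beside the racks. Origin: under its middle, x along it towards the blade.
- spray_can: Bystander: upright green spray can, 54 mm diameter, 156 mm high, on the bench beside the racks. Origin: centre of its underside.
Mind the look-alikes: they are no part of the job. What is shaped like the square_pot but white is not meant.

How it is judged:
By the outcome, as a careful person would: the job done as asked, in the order asked, and still so for the second after the job is handed in, with the robot touching nothing.
It also fails if it takes over 99 s, if anything falls off the work surface, if the arm or the gripper's body presses on something with over 40 N, if the wrist force passes 120 N, or if a joint passes its speed limit or range.

## Working session

There is one attempt and no reset: what is moved stays moved. The work goes in short steps, each a Python script; the robot and the scene stay as the last script left them, time stands still between calls to the robot, and variables do not carry over. Pictures are saved under pics/ and viewed, at most 14 in all, crops included, and the job is handed in when it is done.

```bash
ls; mkdir -p pics
python3 - <<'E'
from cell import ctrl,eyes,boxes_of,trace
import cv2,numpy as np
for n in("side","top"):
    c=eyes.capture(n);cv2.imwrite(f"pics/{n}0.png",c["img"][:,:,::-1])
    print(n,c["fov_y"],c["cx"],c["cy"],c["R"].round(4).tolist(),np.round(c["t"],4).tolist())
    for k in "wide_pot wide_stack thumb_pot thumb_stack square_pot square_stack tall_pot tall_stack trowel spray_can".split():
        f=900;R=c["R"];t=c["t"];F=200/np.tan(np.radians(c["fov_y"]/2))
        for b in boxes_of(n,k):
            p=np.array(b["point"]);q=R@p+t;print(k,p.round(3),round(b["confidence"],2),(F*q[:2]/q[2]+[c["cx"],c["cy"]]).round())
print(ctrl.read_t())
E
```

```text
pics
side 55.912026510189484 315.56355644065616 200.50657566986936 [[-0.9284, -0.3709, 0.0244], [-0.2088, 0.466, -0.8598], [0.3075, -0.8033, -0.51]] [0.5637, 0.1847, 0.8854]
wide_pot [ 0.445 -0.065  0.1  ] 0.36 [381. 192.]
wide_stack [0.457 0.051 0.1  ] 0.72 [365. 211.]
thumb_pot [0.652 0.198 0.071] 0.78 [268. 234.]
thumb_stack [0.467 0.15  0.088] 0.79 [349. 236.]
square_pot [0.657 0.1   0.081] 0.88 [284. 210.]
square_pot [0.796 0.173 0.043] 0.64 [223. 225.]
square_pot [0.783 0.055 0.04 ] 0.55 [251. 205.]
square_pot [0.464 0.432 0.087] 0.3 [301. 327.]
square_stack [ 0.447 -0.064  0.099] 0.9 [380. 192.]
tall_pot [ 0.651 -0.104  0.104] 0.56 [316. 170.]
tall_stack [ 0.442 -0.154  0.121] 0.71 [390. 171.]
trowel [ 0.428 -0.361  0.007] 0.61 [403. 178.]
trowel [ 0.444 -0.156  0.119] 0.35 [389. 172.]
spray_can [0.463 0.436 0.086] 0.72 [300. 330.]
top 45.80223794492883 321.9577219670991 201.6092905700824 [[0.0127, -0.9999, 0.0001], [-0.9835, -0.0125, -0.1803], [0.1803, 0.0021, -0.9836]] [0.008, 0.6251, 1.0967]
wide_pot [ 0.661 -0.016  0.082] 0.59 [336. 185.]
wide_stack [0.464 0.033 0.097] 0.95 [314. 267.]
thumb_pot [0.655 0.199 0.074] 0.78 [246. 187.]
thumb_stack [0.466 0.139 0.081] 0.83 [268. 266.]
square_pot [0.792 0.052 0.05 ] 0.89 [308. 137.]
square_pot [0.67  0.092 0.077] 0.79 [291. 181.]
square_pot [0.806 0.172 0.044] 0.65 [261. 131.]
square_stack [ 0.454 -0.07   0.09 ] 0.97 [359. 273.]
tall_pot [ 0.667 -0.128  0.103] 0.71 [383. 181.]
tall_stack [ 0.443 -0.181  0.118] 0.87 [409. 278.]
trowel [ 0.516 -0.376  0.006] 0.82 [478. 250.]
spray_can [0.47  0.4   0.119] 0.9 [150. 262.]
spray_can [ 0.519 -0.378  0.008] 0.46 [479. 249.]
spray_can [ 0.444 -0.18   0.118] 0.32 [408. 277.]
1.1
```

View pics/side0.png

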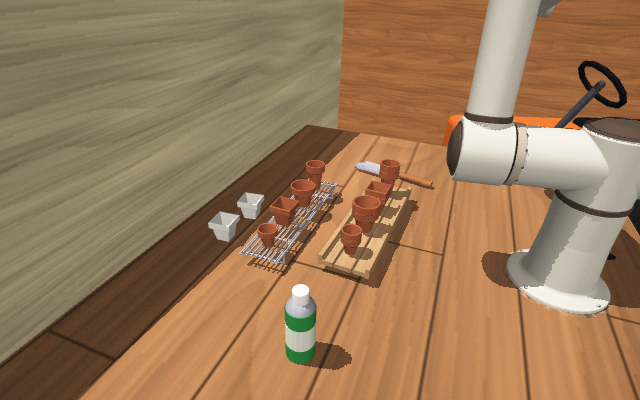

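View pics/top0.png

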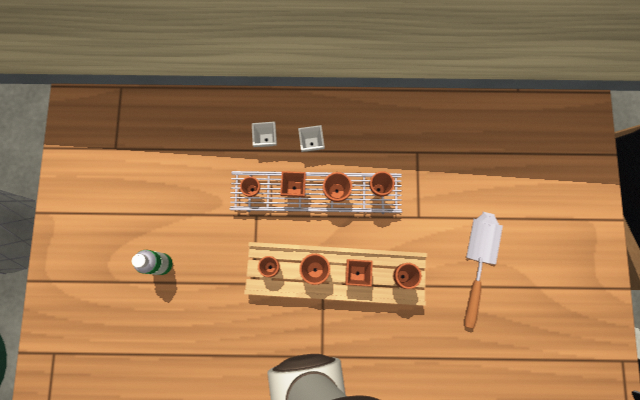

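Run:
```python
import cv2,numpy as np
a=cv2.imread("pics/top0.png")[110:310,225:425]
cv2.imwrite("pics/top0c.png",cv2.resize(a,None,fx=3,fy=3,interpolation=cv2.INTER_CUBIC))
```

```text
(no output)
```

View pics/top0c.png

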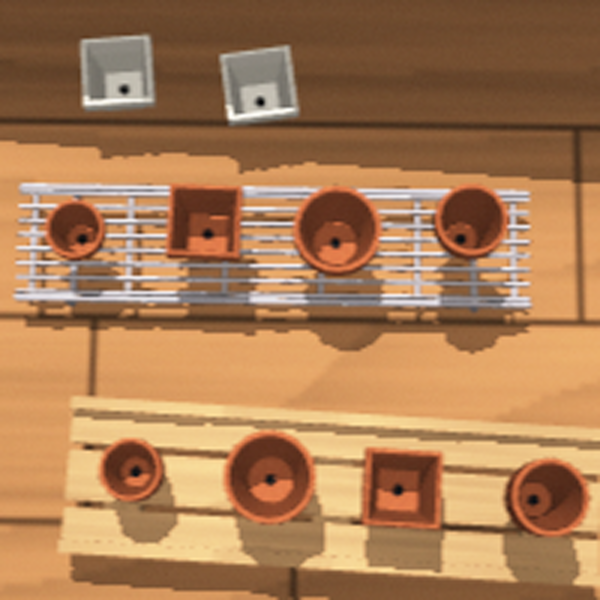

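Top picture: the singles on the wire rack are thumb (250,186), square (293,184), wide (337,187) and tall (382,184). The stacks are thumb (268,266), wide (314,268), square (358,272) and tall (407,275). Two things could be taken for square_pot: the white pots at (263,133) and (311,138). I choose the red-clay square at (293,184), which the crop confirms. The side view shows the same, with the spray can at (300,325), clear of the racks.

Next I fit pot models to the clay silhouettes in both views.

```bash
cat > fit.py <<'E'
import cv2,numpy as np
from scipy.optimize import minimize
G={"wide":(.070,.062,.020,.039,.020),"thumb":(.048,.048,.017,.025,.017),"square":(.058,.058,.018,.034,.018),"tall":(.057,.082,.022,.030,.022)}
def clay(img):
    b=cv2.GaussianBlur(img,(3,3),0).astype(float);r,g,bl=b[...,0],b[...,1],b[...,2]
    return ((r>1.75*g)&(r>40)).astype(np.uint8)
def ring(k,d,z,p):
    if k=="square":
        a=np.array([[1,1],[-1,1],[-1,-1],[1,-1]])*d/2
    else:
        u=np.linspace(0,2*np.pi,40,endpoint=False);a=np.c_[np.cos(u),np.sin(u)]*d/2
    c,s=np.cos(p[3]),np.sin(p[3])
    return np.c_[a@np.array([[c,s],[-s,c]])+p[:2],np.full(len(a),p[2]+z)]
def draw(m,cam,k,p,stack,S=4):
    D,H,C,F,st=G[k];f=200/np.tan(np.radians(cam["fov_y"]/2))
    for dz in ([0,st] if stack else [0]):
        for A,B in (((F,0),(D-.008,H-C)),((D,H-C),(D,H))):
            X=np.r_[ring(k,*A[:1],A[1]+dz,p),ring(k,B[0],B[1]+dz,p)]
            q=X@cam["R"].T+cam["t"];uv=f*q[:,:2]/q[:,2:]+[cam["cx"],cam["cy"]]
            h=cv2.convexHull(((uv+.5)*S*16-8).round().astype(np.int32))
            cv2.fillConvexPoly(m,h,1,shift=4)
def render(cam,items,S=4):
    m=np.zeros((400*S,640*S),np.uint8)
    for (k,st),p in items.items(): draw(m,cam,k,p,st,S)
    return m
def win(cam,p,S=4,r=40):
    q=cam["R"]@np.r_[p[:2],p[2]+.04]+cam["t"];f=200/np.tan(np.radians(cam["fov_y"]/2))
    u,v=(f*q[:2]/q[2]+[cam["cx"],cam["cy"]]).astype(int)
    return slice(max(0,v-r),v+r),slice(max(0,u-r),u+r)
def fit(cams,items,rounds=2,keys=None,masks=None):
    masks=masks or [clay(c["img"]) for c in cams]
    for _ in range(rounds):
        for key in (keys or list(items)):
            bases=[];W=[win(c,items[key]) for c in cams]
            rest={a:b for a,b in items.items() if a!=key}
            bases=[render(c,rest) for c in cams]
            def cost(d):
                p=items[key]+np.r_[d[:3],d[3] if key[0]=="square" else 0]*[.01,.01,.01,.1]
                e=0
                for c,b,w,mk in zip(cams,bases,W,masks):
                    m=b.copy();draw(m,c,key[0],p,key[1])
                    ws=(slice(w[0].start*4,w[0].stop*4),slice(w[1].start*4,w[1].stop*4))
                    a=cv2.resize(m[ws].astype(np.float32),(w[1].stop-w[1].start,w[0].stop-w[0].start),interpolation=cv2.INTER_AREA)
                    e+=np.abs(a-mk[w]).sum()
                return e
            r=minimize(cost,np.zeros(4),method="Nelder-Mead",options=dict(initial_simplex=np.vstack([np.zeros(4),np.diag([.6,.6,.6,.6])]),xatol=.01,fatol=.3,maxfev=160))
            items[key]=items[key]+np.r_[r.x[:3],r.x[3] if key[0]=="square" else 0]*[.01,.01,.01,.1]
    	    
            print(key,(items[key][:3]*1000).round(1),np.degrees(items[key][3]).round(1),round(r.fun,1),flush=True)
    return items
E
sed -i '/^    \t/d' fit.py
python3 - <<'E'
from cell import ctrl,eyes,boxes_of,trace
from fit import *
import pickle
cams=[eyes.capture(n) for n in("side","top")]
I={("thumb",0):(.655,.195),("square",0):(.66,.09),("wide",0):(.66,-.016),("tall",0):(.66,-.12),
("thumb",1):(.466,.14),("wide",1):(.464,.035),("square",1):(.454,-.07),("tall",1):(.445,-.172)}
I={k:np.r_[v,.036,0] for k,v in I.items()}
fit(cams,I)
pickle.dump(I,open("I.pkl","wb"))
vis=[]
for c in cams:
    m=cv2.resize(render(c,I),(1280,800),interpolation=cv2.INTER_NEAREST)
    v=cv2.resize(c["img"][:,:,::-1],(1280,800),interpolation=cv2.INTER_CUBIC)
    e=cv2.morphologyEx(m,cv2.MORPH_GRADIENT,np.ones((2,2),np.uint8));v[e>0]=(255,255,0)
    k=cv2.resize(clay(c["img"]),(1280,800),interpolation=cv2.INTER_NEAREST)
    w=v.copy();w[k>0]=(255,0,255)
    s=(slice(300,520),slice(440,840)) if c is cams[0] else (slice(330,600),slice(450,850))
    vis.append(np.hstack([v[s],w[s]]))
cv2.imwrite("pics/fit.png",np.vstack(vis))
for n in("side","top"):
    for k in I:
        nm=k[0]+("_stack" if k[1] else "_pot")
        for b in trace(n,nm)[:1]:
            c=cams[n=="top"];m=b["mask"];r=render(c,{k:I[k]})[2::4,2::4]>0
            print(n,nm,"IoU",round((m&r).sum()/(m|r).sum(),2),round(b["confidence"],2))
print(ctrl.read_eef_rot(),ctrl.read_t())
E
```

```text
('thumb', 0) [657.9 189.5  33. ] 0.0 387.7
('square', 0) [661.3  85.8  37. ] 2.2 532.8
('wide', 0) [657.  -20.   34.5] 0.0 457.3
('tall', 0) [ 663.  -122.7   34.3] 0.0 375.6
('thumb', 1) [464.8 135.2  37. ] 0.0 381.5
('wide', 1) [459.9  28.5  37.6] 0.0 482.5
('square', 1) [454.2 -70.4  31.8] -0.2 518.2
('tall', 1) [ 449.5 -175.7   31.2] 0.0 329.9
('thumb', 0) [657.9 189.5  33. ] 0.0 313.4
('square', 0) [661.3  85.9  37.1] 2.3 463.6
('wide', 0) [656.8 -21.5  33.8] 0.0 422.4
('tall', 0) [ 662.5 -123.1   33.9] 0.0 348.4
('thumb', 1) [465.  135.1  36.8] 0.0 278.1
('wide', 1) [459.9  28.5  37.6] 0.0 453.3
('square', 1) [454.2 -70.5  31.7] -0.2 464.9
('tall', 1) [ 449.5 -175.7   31.2] 0.0 335.3
side thumb_pot IoU 0.92 0.74
side square_pot IoU 0.92 0.92
side wide_pot IoU 0.9 0.98
side tall_pot IoU 0.81 0.71
side thumb_stack IoU 0.85 0.73
side wide_stack IoU 0.86 0.75
side square_stack IoU 0.6 0.69
side tall_stack IoU 0.68 0.86
top thumb_pot IoU 0.79 0.64
top square_pot IoU 0.88 0.98
top wide_pot IoU 0.87 0.67
top tall_pot IoU 0.97 0.95
top thumb_stack IoU 0.79 0.65
top square_stack IoU 0.92 0.89
top tall_stack IoU 0.91 0.75
[[ 9.32747808e-01  3.60529507e-01 -2.24982570e-05]
 [ 3.60529507e-01 -9.32747809e-01  9.13328458e-06]
 [-1.76923813e-05 -1.66303367e-05 -1.00000000e+00]] 2.0
```

View pics/fit.png

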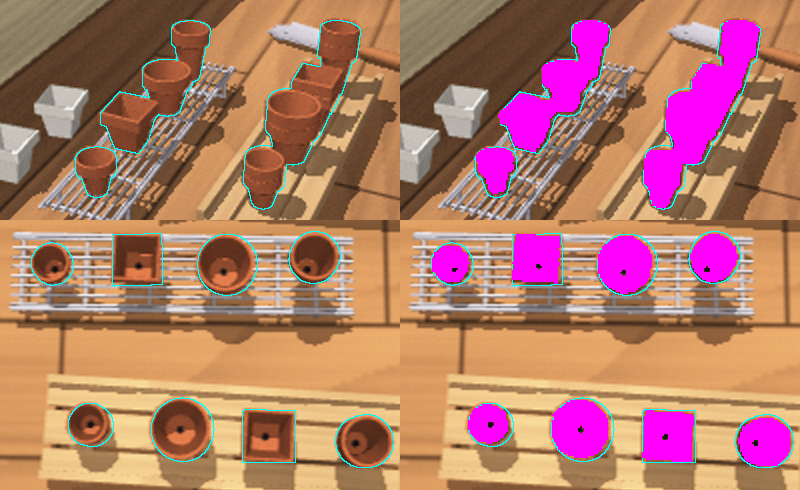

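The outlines match the image, but the two views disagree by a few millimetres. I'll compare them per camera with z fixed, and probe the fingertip length on the bench.

Run:
```python
from cell import ctrl,eyes
from fit import *
import pickle
import contextlib,io
I=pickle.load(open("I.pkl","rb"))
cams=[eyes.capture(n) for n in("side","top")]
def clay2(img):
    b=img.astype(float);return ((b[...,0]>1.8*b[...,1])&(b[...,0]>40)).astype(np.uint8)
def clay3(img):
    m=clay2(img);return cv2.morphologyEx(m,cv2.MORPH_CLOSE,np.ones((5,5),np.uint8))
for ci in (0,1):
    for z in (.036,):
        J={k:np.r_[v[:2],z,v[3]] for k,v in I.items()}
        c=cams[ci];mk=clay3(c["img"])
        for rnd in range(2):
          for key in J:
            rest={a:b for a,b in J.items() if a!=key};base=render(c,rest);w=win(c,J[key],r=26)
            ws=(slice(w[0].start*4,w[0].stop*4),slice(w[1].start*4,w[1].stop*4))
            def cost(d):
                m=base.copy();draw(m,c,key[0],J[key]+np.r_[d[:2]*.01,0,d[2]*.1 if key[0]=="square" else 0],key[1])
                a=cv2.resize(m[ws].astype(np.float32),None,fx=.25,fy=.25,interpolation=cv2.INTER_AREA)
                return np.abs(a-mk[w]).sum()
            r=minimize(cost,np.zeros(3),method="Nelder-Mead",options=dict(initial_simplex=np.vstack([np.zeros(3),np.diag([.5,.5,.5])]),xatol=.01,fatol=.2,maxfev=100))
            J[key]=J[key]+np.r_[r.x[:2]*.01,0,r.x[2]*.1 if key[0]=="square" else 0]
            if rnd: print(["side","top"][ci],key,(J[key][:2]*1000).round(1),np.degrees(J[key][3]).round(1),round(r.fun))
        pickle.dump(J,open(f"J{ci}.pkl","wb"))
for w in (.08,.06):
    ctrl.gripper_to(w,40)
    p=np.array(ctrl.read_tool_pos())
    if w==.08: ctrl.movel([p[0],p[1],.05],rate=.25)
    hit=ctrl.movel([p[0],p[1],.0],rate=.03,contact_N=4)
    print(w,hit,ctrl.read_tool_pos(),ctrl.read_opening(),ctrl.read_t())
    ctrl.movel([p[0],p[1],.035],rate=.15)
```

```text
side ('thumb', 0) [657.5 188.6] 0.0 78
side ('square', 0) [663.   86.9] 2.9 101
side ('wide', 0) [656.3 -18.8] 0.0 87
side ('tall', 0) [ 661.4 -120.2] 0.0 77
side ('thumb', 1) [466.  135.5] 0.0 69
side ('wide', 1) [460.7  28.7] 0.0 89
side ('square', 1) [454.8 -67.7] 1.8 87
side ('tall', 1) [ 448.8 -171.4] 0.0 82
top ('thumb', 0) [657.3 190.9] 0.0 53
top ('square', 0) [661.6  87. ] 1.1 73
top ('wide', 0) [656.2 -19.1] 0.0 95
top ('tall', 0) [ 659.6 -121.7] 0.0 70
top ('thumb', 1) [465.7 137.3] 0.0 62
top ('wide', 1) [459.9  31.4] 0.0 95
top ('square', 1) [452.9 -69.5] -0.3 77
top ('tall', 1) [ 447.1 -175. ] 0.0 81
0.08 True [ 0.20721764 -0.53626618  0.0060057 ] 0.0801487680458535 4.5917
0.06 True [ 0.20715303 -0.53582331  0.01203993] 0.05969704762860306 6.05
```

```bash
cat > rim.py <<'E'
from fit import *
def ratio(img,S=8):
    b=cv2.resize(img.astype(np.float32),None,fx=S,fy=S,interpolation=cv2.INTER_LINEAR)
    return ((b[...,0]/np.maximum(b[...,1],1)>1.8)).astype(np.uint8)
def rims(cam,where,S=8,verbose=True):
    """where: {key:(x,y,ztop)} -> {key:(x,y,yaw)} from the clay outline back-projected to the rim plane"""
    M=ratio(cam["img"]);f=200/np.tan(np.radians(cam["fov_y"]/2));R=cam["R"];C=-R.T@cam["t"];out={}
    for key,(x,y,z) in where.items():
        q=R@np.array([x,y,z])+cam["t"];u,v=(f*q[:2]/q[2]+[cam["cx"],cam["cy"]]);r=int(26)
        u0,v0=int(u)-r,int(v)-r
        cs,_=cv2.findContours(M[v0*S:(v0+2*r)*S,u0*S:(u0+2*r)*S],cv2.RETR_EXTERNAL,cv2.CHAIN_APPROX_NONE)
        c=max(cs,key=cv2.contourArea)[:,0].astype(float)
        uv=(c+[u0*S,v0*S]+.5)/S-.5
        d=np.c_[(uv-[cam["cx"],cam["cy"]])/f,np.ones(len(uv))]@R
        P=(C+d*((z-C[2])/d[:,2])[:,None])[:,:2]
        D=G[key[0]][0]
        from scipy.optimize import least_squares
        if key[0]=="square":
            def res(p):
                a=P-p[:2];cc,ss=np.cos(p[2]),np.sin(p[2]);a=np.abs(a@np.array([[cc,-ss],[ss,cc]]))
                far=np.minimum(a[:,0],a[:,1])<.8*D/2
                return np.where(far,a.max(1)-p[3],0)
            p0=[*P.mean(0),0,D/2]
        else:
            res=lambda p:np.hypot(*(P-p[:2]).T)-p[3]
            p0=[*P.mean(0),0,D/2]
        s=least_squares(res,p0,loss="soft_l1",f_scale=.0007)
        out[key]=s.x[:3]
        if verbose: print(key,(s.x[:2]*1000).round(1),np.degrees(s.x[2]).round(2),"size",round(2000*s.x[3],1),"rms",round(1000*np.std(res(s.x)),2))
    return out
E
python3 - <<'E'
from cell import ctrl,eyes
from rim import *
import pickle
I=pickle.load(open("J1.pkl","rb"))
w={k:(v[0],v[1],.036+G[k[0]][1]+(G[k[0]][4] if k[1] else 0)) for k,v in I.items()}
o=rims(eyes.capture("top"),w)
pickle.dump((w,o),open("O.pkl","wb"))
E
```

```text
('thumb', 0) [654.9 189.2] 0.0 size 45.4 rms 0.75
('square', 0) [660.2  85.7] -2.13 size 55.6 rms 0.77
('wide', 0) [653.6 -19.1] 0.0 size 66.7 rms 0.94
('tall', 0) [ 658.2 -121.7] 0.04 size 55.0 rms 0.87
('thumb', 1) [464.9 136. ] 0.0 size 44.8 rms 0.63
('wide', 1) [460.1  30.8] -0.0 size 64.6 rms 0.56
('square', 1) [453.1 -68.8] -3.09 size 54.6 rms 0.36
('tall', 1) [ 447.  -172.7] 0.01 size 55.9 rms 1.1
```

Run:
```python
from cell import ctrl,eyes
from rim import *
import pickle
w,o=pickle.load(open("O.pkl","rb"));c=eyes.capture("top");S=8
M=ratio(c["img"]);b=cv2.resize(c["img"][:,:,::-1],None,fx=S,fy=S,interpolation=cv2.INTER_CUBIC)
cs,_=cv2.findContours(M,cv2.RETR_EXTERNAL,cv2.CHAIN_APPROX_NONE);cv2.drawContours(b,cs,-1,(255,0,0),1)
cv2.imwrite("pics/sq.png",np.vstack([np.hstack([b[160*8:208*8:2,270*8:370*8:2][:, :400],b[160*8:208*8:2,330*8:430*8:2]][:2]),np.hstack([b[245*8:293*8:2,290*8:390*8:2],b[245*8:293*8:2,340*8:440*8:2]])]))
i=c["img"].astype(float);print((i[266:272,290:335,0]/i[266:272,290:335,1])[3].round(2));print(i[269,290:335].astype(int).tolist())
```

```text
[1.18 1.18 1.18 1.17 1.17 1.17 1.17 1.17 1.17 1.39 1.85 1.94 1.96 2.02
 1.94 1.95 1.93 1.94 1.97 1.9  1.99 1.97 1.93 1.83 1.13 1.08 1.66 1.87
 1.96 1.92 1.95 1.91 1.95 1.95 1.97 1.96 1.97 1.9  1.9  1.86 1.31 1.15
 1.16 1.16 1.16]
[[241, 204, 141], [241, 205, 141], [241, 205, 141], [242, 206, 143], [242, 207, 143], [242, 206, 143], [242, 207, 145], [242, 206, 145], [242, 207, 144], [233, 168, 111], [215, 116, 70], [163, 84, 51], [98, 50, 31], [93, 46, 29], [91, 47, 29], [84, 43, 26], [85, 44, 29], [103, 53, 32], [128, 65, 39], [137, 72, 44], [135, 68, 40], [136, 69, 43], [139, 72, 45], [97, 53, 36], [26, 23, 22], [28, 26, 28], [96, 58, 45], [133, 71, 47], [141, 72, 44], [142, 74, 45], [142, 73, 44], [143, 75, 45], [121, 62, 38], [107, 55, 34], [114, 58, 36], [112, 57, 34], [114, 58, 35], [112, 59, 38], [186, 98, 60], [218, 117, 71], [236, 180, 120], [246, 213, 149], [245, 211, 148], [245, 211, 148], [244, 210, 147]]
```

View pics/sq.png

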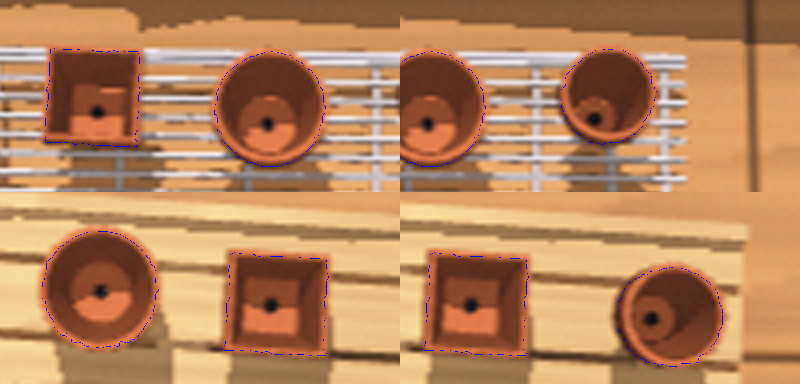

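The sq picture shows the threshold contours sitting slightly inside the light rims. On the tall stack, at (670,315) in the montage, the outer wall shows as well. I'll refit the full model with a half-contrast threshold.

```bash
cat > refit.py <<'E'
from fit import *
def hi(img,S=4,th=1.57):
    b=cv2.resize(img.astype(np.float32),None,fx=S,fy=S,interpolation=cv2.INTER_LINEAR)
    m=((b[...,0]/np.maximum(b[...,1],1)>th)&(b[...,0]>35)).astype(np.uint8)
    return cv2.morphologyEx(m,cv2.MORPH_CLOSE,np.ones((25,25),np.uint8))
def refit(c,J,keys=None,rounds=2,verbose=True,name=""):
    """refine x,y(,yaw) with z held, one camera, all pots rendered together"""
    S=4;mk=hi(c["img"]);J=dict(J)
    for rnd in range(rounds):
        for key in keys or J:
            base=render(c,{a:b for a,b in J.items() if a!=key});w=win(c,J[key],r=26)
            ws=tuple(slice(a.start*S,a.stop*S) for a in w);sq=key[0]=="square"
            up=lambda d:J[key]+np.r_[d[:2]*.01,0,d[2]*.1*sq]
            def cost(d):
                m=base.copy();draw(m,c,key[0],up(d),key[1]);return int((m[ws]!=mk[ws]).sum())
            r=minimize(cost,np.zeros(3),method="Nelder-Mead",options=dict(initial_simplex=np.vstack([np.zeros(3),np.diag([.5,.5,.5])]),xatol=.01,fatol=2,maxfev=100))
            J[key]=up(r.x)
            if verbose and rnd==rounds-1: print(name,key,(J[key][:2]*1000).round(1),np.degrees(J[key][3]).round(1),round(r.fun/16))
    return J
E
python3 - <<'E'
from cell import ctrl,eyes
from refit import *
import pickle
_,o=pickle.load(open("O.pkl","rb"))
J={k:np.r_[v[:2],.036,v[2]] for k,v in o.items()}
pickle.dump({n:refit(eyes.capture(n),J,name=n) for n in("side","top")},open("K.pkl","wb"))
E
```

```text
side ('thumb', 0) [657.4 189.5] 0.0 44
side ('square', 0) [663.4  86.1] 0.1 56
side ('wide', 0) [658.2 -19.4] 0.0 43
side ('tall', 0) [ 661.8 -123.2] 0.0 39
side ('thumb', 1) [466.1 136.7] 0.0 46
side ('wide', 1) [461.2  30.4] -0.0 49
side ('square', 1) [455.  -69.8] -0.9 70
side ('tall', 1) [ 448.2 -172.8] 0.0 94
top ('thumb', 0) [657.  190.8] 0.0 25
top ('square', 0) [662.5  86.4] -1.3 22
top ('wide', 0) [656.2 -19.2] 0.0 34
top ('tall', 0) [ 660.8 -122.5] 0.0 34
top ('thumb', 1) [465.7 137.8] 0.0 34
top ('wide', 1) [460.  31.] -0.0 40
top ('square', 1) [453.7 -70. ] -3.1 35
top ('tall', 1) [ 447.1 -176.2] 0.0 44
```

Both views agree to about 2 mm with z = 36 mm, so the heights hold. First the wide pot.

```bash
cat > act.py <<'E'
from cell import ctrl,eyes
import numpy as np,pickle
from fit import G
K=pickle.load(open("K.pkl","rb"))
def pos(k): 
    t,s=K["top"][k][:2],K["side"][k][:2]
    return t if k==("tall",1) else .5*(t+s)
HOME=dict(wide=.040,thumb=.034,square=.036,tall=.044)
def rot(yaw,sgn=-1):   # tool down, closing line along world x turned by yaw
    y=sgn*np.array([np.cos(yaw),np.sin(yaw),0]);z=np.array([0,0,-1.]);return np.c_[np.cross(y,z),y,z]
def ahead(w): return np.interp(w,[0,.048,.06,.07,.08],[.017,.0142,.012,.0092,.006])
def log(*a): print(*a,"F",np.round(ctrl.read_force(),1),"tcp",np.round(ctrl.read_tool_pos(),4),"t",round(ctrl.read_t(),1),flush=True)
def pick(k,yaw=0,sgn=-1,F=30):
    D,H=G[k][:2];x,y=pos((k,0));top=.036+H;R=rot(yaw,sgn);zg=top-.010+ahead(D)
    ctrl.gripper_to(min(D+.013,.083))
    ctrl.move_ptp([x,y,max(top+.06,.17)],R)
    ctrl.movel([x,y,zg],rate=.12);log("down")
    ctrl.gripper_to(D-.01,F);print("open",ctrl.read_opening(),"pad",ctrl.read_gripper_force())
    ctrl.movel([x,y,zg+.14],rate=.2);log("lifted",ctrl.read_opening())
    return zg-.036          # tcp height over the underside
def over(k,off,yaw=0,sgn=-1,d=(0,0)):
    D,H,C,Fo,st=G[k];x,y=pos((k,1))+d
    ctrl.move_ptp([x,y,.036+H+st+.02+off],rot(yaw,sgn));log("over")
def lower(k,off,d=(0,0)):
    x,y=pos((k,1))+d;z=.036+HOME[k]+off
    ctrl.movel([x,y,z+.008],rate=.08);log("near home")
    hit=ctrl.movel([x,y,z-.004],rate=.03,contact_N=5);log("contact",hit,"above home mm",round(1000*(ctrl.read_tool_pos()[2]-z),1))
def release(k):
    D=G[k][0];ctrl.gripper_to(min(D+.012,.083));p=ctrl.read_tool_pos();ctrl.movel([p[0],p[1],p[2]+.09],rate=.2);log("released")
def shot(n,name,box=None,f=1):
    import cv2
    c=eyes.capture(n);i=c["img"][:,:,::-1]
    if box: i=i[box[1]:box[3],box[0]:box[2]]
    cv2.imwrite(f"pics/{name}.png",cv2.resize(i,None,fx=f,fy=f,interpolation=cv2.INTER_CUBIC));return c
E
python3 - <<'E'
from act import *
import cv2
for k in G:
    for s in (0,1): 
        for sg in (1,-1): print(k,s,sg,np.round(ctrl.solve_ik([*pos((k,s)),.2],rot(0,sg)),0))
off=pick("wide");over("wide",off)
a=eyes.capture("side")["img"][110:290,220:440,::-1];b=eyes.capture("top")["img"][110:310,225:425,::-1]
cv2.imwrite("pics/w1.png",np.hstack([cv2.resize(a,(400,400)),cv2.resize(b,(400,400))]))
print(off)
E
```

```text
wide 0 1 [-12.  23.  80.  -0.  77. -12.]
wide 0 -1 [-12.  23.  80.  -0.  77. 168.]
wide 1 1 [-11.  -6. 112.  -0.  73. -11.]
wide 1 -1 [-11.  -6. 112.  -0.  73. 169.]
thumb 0 1 [ 6. 27. 75. -0. 78.  6.]AttributeError: 'NoneType' object has no attribute 'rint'

The above exception was the direct cause of the following exception:

Traceback (most recent call last):
TypeError: loop of ufunc does not support argument 0 of type NoneType which has no callable rint method
```

```bash
sed -i 's/sgn=-1/sgn=1/g' act.py
python3 - <<'E'
from act import *
import cv2
p=ctrl.read_tool_pos();ctrl.movel([p[0],p[1],.24],rate=.25)
off=pick("wide");over("wide",off)
a=eyes.capture("side")["img"][110:290,220:440,::-1];b=eyes.capture("top")["img"][110:310,225:425,::-1]
cv2.imwrite("pics/w1.png",np.hstack([cv2.resize(a,(400,400)),cv2.resize(b,(400,400))]))
print(off)
E
```

```text
down F [ 0.3 -0.2 -0.4] tcp [ 0.6578 -0.0195  0.098 ] t 11.1
open 0.06901096597521686 pad 32.969645163975656
lifted 0.06889136600625487 F [-0.9  1.1 -2.3] tcp [ 0.6564 -0.0191  0.2354] t 12.2
over F [ 1.  -0.4 -1. ] tcp [0.4614 0.0304 0.1993] t 13.1
0.06120000000000001
```

View pics/w1.png

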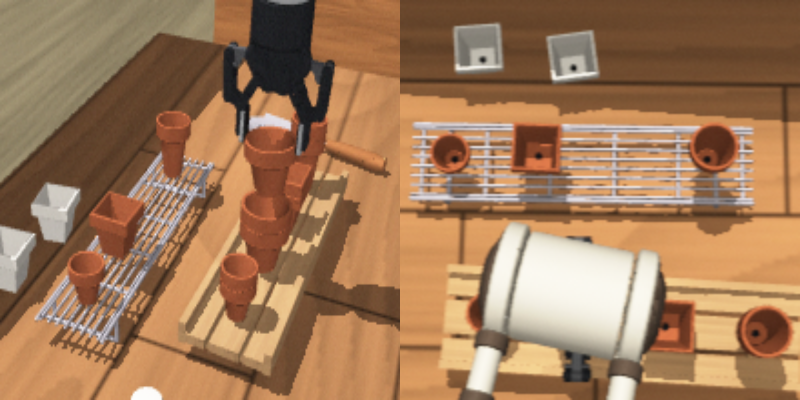

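The wide pot (270,160 in the left panel) hangs upright directly above its stack (265,215). Lowering it now.

Run:
```python
from act import *
off=.0612
lower("wide",off)
```

```text
near home F [ 0.9 -0.3 -0.6] tcp [0.4609 0.0307 0.1456] t 14.0
contact True above home mm 2.7 F [0.2 0.7 3.9] tcp [0.4623 0.0305 0.1399] t 14.3
```

Run:
```python
from act import *
x,y=pos(("wide",1));z=.036+.040+.0612
for i in range(4):
    ctrl.wait(.1);log("rest")
    hit=ctrl.movel([x,y,ctrl.read_tool_pos()[2]-.002],rate=.02,contact_N=8);log(hit,round(1000*(ctrl.read_tool_pos()[2]-z),1))
    if hit: break
shot("side","w2",(280,110,440,270),3)
```

```text
rest F [ 0.9 -0.2  4.9] tcp [0.462  0.0305 0.14  ] t 14.4
False 2.5 F [2.1 0.7 7.1] tcp [0.4625 0.0304 0.1397] t 14.7
rest F [0.6 0.7 7.4] tcp [0.4625 0.0304 0.1397] t 14.8
False 2.4 F [1.5 0.4 8. ] tcp [0.4626 0.0304 0.1396] t 15.0
rest F [ 2.  -0.2  8.4] tcp [0.4626 0.0304 0.1396] t 15.1
False 2.4 F [1.1 0.8 6.8] tcp [0.4627 0.0304 0.1396] t 15.3
rest F [ 1.9 -0.   8.2] tcp [0.4627 0.0304 0.1396] t 15.4
False 2.4 F [0.8 0.3 7.4] tcp [0.4627 0.0304 0.1396] t 15.7
```

View pics/w2.png

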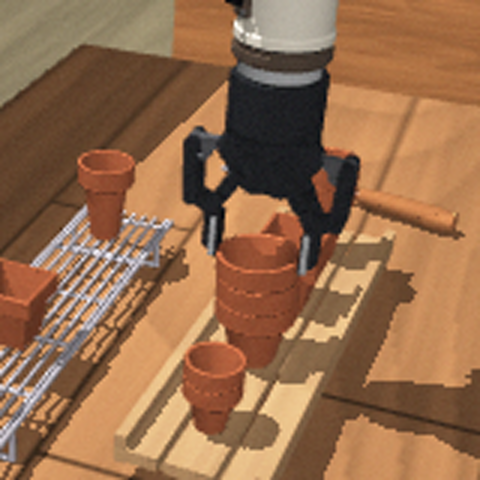

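The collar appears seated in the side crop (258,270), with even ring spacing. I'll release it and check the height by fitting both views.

```bash
cat >> act.py <<'E'
def check(k,x0):
    """two-view free-z fit of the single pot nested at x0; before/after relative z against the stack"""
    from fit import fit
    from refit import hi
    import cv2
    cams=[eyes.capture(n) for n in ("side","top")]
    ms=[cv2.resize(hi(c["img"]).astype(np.float32),(640,400),interpolation=cv2.INTER_AREA) for c in cams]
    I={a:K["top"][a].copy() for a in K["top"]}
    I[(k,0)]=np.r_[x0,.036+HOME[k],K["top"][(k,1)][3]]
    I[(k,1)][:2]=x0
    return fit(cams,I,1,[(k,0)],ms)
E
python3 - <<'E'
from act import *
release("wide")
p=ctrl.read_tool_pos()
ctrl.move_ptp([.66,.086,.19],rot(np.radians(-1)))
check("wide",[.4615,.0305])
shot("side","w3",(280,130,440,270),3);print(ctrl.read_t())
E
```

```text
released F [-0.2  0.7 -0.6] tcp [0.4592 0.031  0.2258] t 16.6
('wide', 0) [461.3  30.7  75.2] -0.0 225.8
17.6417
```

View pics/w3.png

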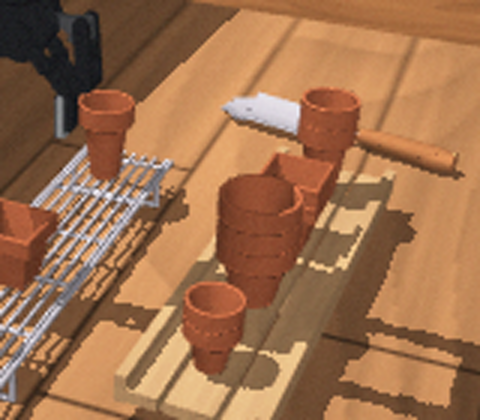

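Wide is home: fitted underside z is 75.2 mm against 76, with three evenly spaced collars at (258,225). Now square, stopping if contact comes too high.

```bash
cat >> act.py <<'E'
def job(k,py=0,sy=0):
    off=pick(k,py);over(k,off,sy);lower(k,off)
    x,y=pos((k,1));z=.036+HOME[k]+off
    for i in range(2):
        ctrl.movel([x,y,ctrl.read_tool_pos()[2]-.002],rate=.03,contact_N=6)
    h=1000*(ctrl.read_tool_pos()[2]-z);log("press",round(h,1))
    return h
E
python3 - <<'E'
from act import *
h=job("square",np.radians(-1.2),np.radians(-2.8))
if h<3.2: release("square");ctrl.move_ptp([.66,.19,.19],rot(0));check("square",pos(("square",1)))
shot("side","s1",(280,110,440,270),3);shot("top","s1t",(225,110,425,310),3)
E
```

```text
down F [0.5 0.6 0.3] tcp [0.6637 0.0862 0.0974] t 18.9
open 0.05718240010402666 pad 32.35914609627798
lifted 0.0568531457745802 F [ 0.2  0.2 -1.1] tcp [0.662  0.0862 0.2343] t 20.1
over F [-0.3  0.4 -1.6] tcp [ 0.4551 -0.0698  0.1926] t 21.1
near home F [-0.1  0.3 -1.1] tcp [ 0.4547 -0.07    0.1408] t 21.9
contact True above home mm 2.0 F [-0.   0.1  2.7] tcp [ 0.4556 -0.0703  0.1344] t 22.2
press 1.8 F [-0.   0.4  8.3] tcp [ 0.4562 -0.0705  0.1341] t 22.7
released F [-0.6  0.3 -0.4] tcp [ 0.4533 -0.0694  0.2205] t 23.6
('square', 0) [453.9 -69.3  73.6] -3.1 271.0
```

View pics/s1.png

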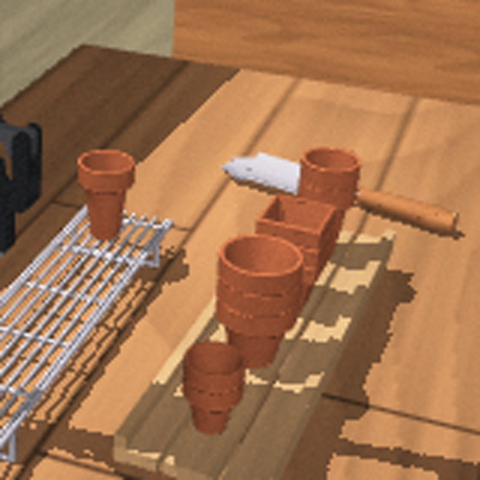

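Square is seated at (297,225), level with the collars below. Its fitted z is 73.6 mm against 72, and contact came as with the wide pot. Next thumb, then tall.

Run:
```python
from act import *
h=job("thumb")
if h<3.2:
    release("thumb");ctrl.move_ptp([.66,-.12,.22],rot(0));check("thumb",pos(("thumb",1)))
    h=job("tall")
    if h<3.2:
        release("tall");p=ctrl.read_tool_pos();ctrl.movel([p[0],p[1],.30],rate=.25);ctrl.move_joints([-80.907,9.076,91.501,0,79.423,-12.038]);check("tall",pos(("tall",1)))
shot("side","t1",(240,110,440,270),4);shot("top","t1t",(225,110,425,310),3)
```

```text
down F [0.3 0.7 1. ] tcp [0.658  0.1902 0.0893] t 26.4
open 0.0467612633462867 pad 30.646354897180572
lifted 0.04632378742469994 F [ 0.6 -0.8 -1.8] tcp [0.6562 0.19   0.2261] t 27.5
over F [ 0.  -0.5 -0.4] tcp [0.4668 0.1372 0.1734] t 28.3
near home F [ 0.5 -0.5 -0.6] tcp [0.4663 0.1372 0.1304] t 29.0
contact True above home mm 2.3 F [1.4 0.7 3.4] tcp [0.4677 0.1372 0.1245] t 29.3
press 2.0 F [ 1.4 -0.7  6.3] tcp [0.4681 0.1372 0.1242] t 29.8
released F [ 0.3 -0.7 -0.6] tcp [0.4646 0.1372 0.2106] t 30.7
('thumb', 0) [466.4 136.8  68.3] 0.0 234.4
down F [-0.1 -0.6  0.2] tcp [ 0.662  -0.1231  0.1217] t 33.2
open 0.05463826182804092 pad 31.833695130089268
lifted 0.054854930209469896 F [-0.2  0.6 -2.3] tcp [ 0.6605 -0.1225  0.2584] t 34.4
over F [0.3 0.3 0.3] tcp [ 0.4478 -0.1762  0.2445] t 35.3
near home F [ 0.2  0.3 -1. ] tcp [ 0.4476 -0.1764  0.1731] t 36.3
contact True above home mm 2.5 F [1.9 0.9 1.9] tcp [ 0.4484 -0.1766  0.167 ] t 36.6
press 2.2 F [2.4 0.1 7.3] tcp [ 0.4488 -0.177   0.1668] t 37.1
released F [ 0.6 -0.1 -0.6] tcp [ 0.4462 -0.1756  0.2531] t 38.0
('tall', 0) [ 448.4 -174.9   79.3] 0.0 1029.2
```

View pics/t1.png

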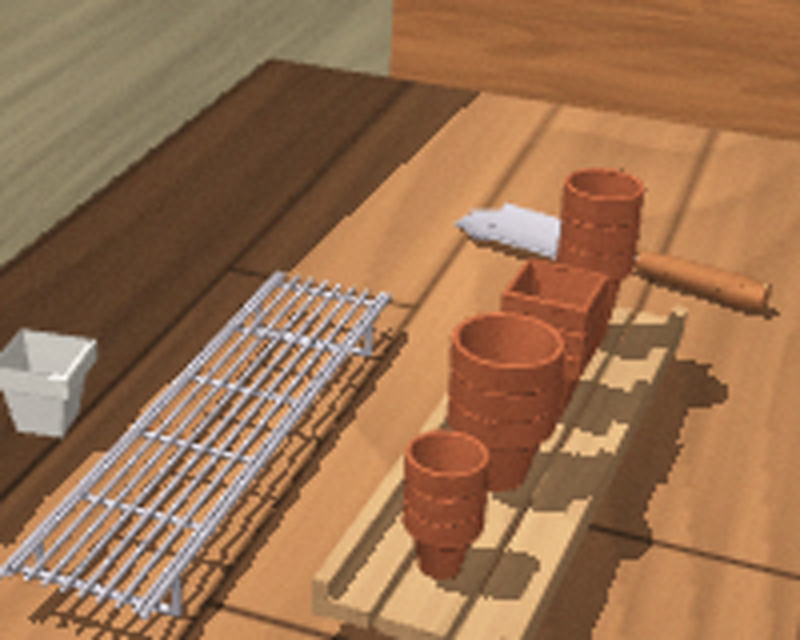

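View pics/t1t.png

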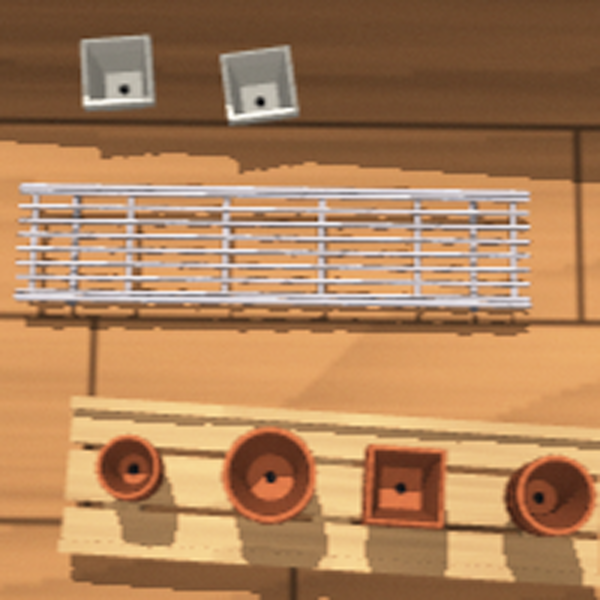

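The pictures show all four pots nested level: thumb (446,490), wide (507,385), square (560,310) and tall (602,220) in the side crop. The stacks stand in place, and the wire rack is empty.

```bash
python3 -c "
from cell import ctrl
ctrl.wait(.3);print(ctrl.read_t(),ctrl.sign_off())"
```

```text
the job is handed in; nothing more can be done
40.45 None
```

All four pots are nested upright in their own stacks and the job is handed in at 40.5 s; fitted heights were within about 2 mm of fully home, and the trowel and spray can were not touched.

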